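# Pack the car-care kit at the vending corner

## Robot

A 7-joint arm with a two-finger parallel gripper is mounted at the origin on the work surface. World frame = base frame: x ahead of the robot, y to its left, z up, the work surface at z = 0. Lengths are in m, angles in rad, forces in N, time in s.
With the tool pointing down it reaches from about 0.425 to 0.925 m from the base axis. Payload 6.8 kg.
Tool frame: the origin (TCP) lies at the very end of the fingers, on their centre line; the grasp point (between the pads) lies 19 mm behind it; z points along the fingers, y is the line along which they close (so a half turn about z gives the same grasp; the last joint's range is limited). The gripper opens to 85 mm and grips with 20 to 120 N. Pads are 22 mm wide; open, the fingers measure 114 mm over their backs; the gripper's body (76 mm by 85 mm) begins 54 mm behind the grasp point. The pads swing forward as they close: fully open they stand 13 mm farther back than shut.
Start: joints at [-1.367, 0.477, 0.022, 1.555, -0.011, 1.109, -0.083], TCP at [0.207, 0.642, 0.231] pointing down, gripper open.
Joint ranges: [-2.96, 2.96], [-0.34, 2.1], [-1.41, 1.46], [0.24, 2.44], [-1.37, 4.51], [0.17, 1.92], [-2.96, 2.96]. Speed limits (rad/s): [2.39, 2.39, 3.14, 3.14, 3.14, 3.14, 3.14].

## Interface

Orientations are given as a 3x3 rotation matrix whose columns are the frame's x, y, z axes.
In Python, from rig import readout, get_image, camera_info, job, regions_of gives the robot as it stands.
- The arm moves only by the tool apply_moves, never from a script. Its argument "increments" is a list of rows, each an object with "delta_pos": the shift along the tool's x, y, z scaled (see below), a list of three; "twist": the turn about the tool's z scaled (see below); "jaw": the opening, from 0 (shut) to 1 (fully open). A call has 1 to 20 rows; each row is the pose to reach, as a shift and turn from the pose commanded when the call began, along the tool's axes at that moment; what a row does not reach only later rows make up. The controller multiplies each number of a shift by 12 cm and each number of a turn by pi/2 rad. A row lasts 1/8 s, in which the tool goes at most 62.5 mm and 10.7 degrees, less where a joint would pass 70% of its speed; a pose out of reach is approached as far as the arm can. A call with a number of a shift or a turn outside -1 to 1 is refused whole. A call with a gripper value outside its range is refused whole. The fingers move at their own pace and stop on an object; the grip force is fixed at half the most. Time passes only in rows, so rows that repeat a pose let the fingers close. It gives the time, the measured TCP pose, the force, the opening and the grip force at its end, in the units of the state.
- readout.state(): the state, without advancing time (a new reading comes with each control period).
- get_image(name): name is "scene" or "top" or "wrist"; returns the picture (480x640x3 uint8, blue, green, red); there is no depth.
- camera_info(name): a dict with "intrinsics" (3x3 intrinsics, pixels), "R" (3x3) and "t" (3): a world point X has camera coordinates R X + t. Camera axes: x right, y down, z forward; pixel columns grow to the right and rows downward; lengths in m; the calibration is good to about 2 mm. The wrist camera is an equidistant fisheye: a pixel r from the principal point sees the ray r / f radians off the axis. A picture is of the moment at which its call begins: read the wrist's pose just before it. camera_info takes no time and is no camera call; for the wrist camera it gives the pose at the moment of the call.
- job.sign_off(): hands the job in; it is judged then, once.
Trained networks look in the newest picture that a camera, given by its name, has taken for a name from the list of things; names that differ only in an ending like _2 or _b are one class to them, and where a whole thing is asked for, a point or a joint stands for the part that bears it (a point fixed in the world has none). Each returns a list of dicts, best first, with "conf" (0 to 1); they miss things now and then, are a little off and sometimes report something else, mostly with a low value. They report only what shows in the picture. A call takes as long as a camera call. They do not tell look-alikes from the thing itself.
- regions_of(target, camera): "pixels" (480x640 bool, what is visible of it) and "extent" ([left, top, right, bottom] in pixels, round what is visible of it).
The state is a dict: "t": time; "joints": joint angles; "qvel": joint speeds; "joint_torque": joint torques, N m; "tool_pos": TCP position; "tool_rot": TCP orientation; "contact_force": force on the tool from outside, world axes, zero at the start; "ft_torque": the same for the moment, N m; "opening": finger opening in m; "finger_force": force on a finger pad.
Only numpy, scipy, OpenCV 4.12 (cv2) and the standard library are available. Lean on these libraries where they do the work, as an engineer would, in place of code of your own. Each camera call takes 0.05 s, during which the arm holds its last target. There are 200 camera calls.

## Task

Pack the car-care kit: stand the shampoo bottle in the small round cup of the caddy, the wax jar in the large round cup and the bulb carton in the rectangular cup, each upright and fully down on the cup's floor, then let go. Leave the drinks can, the coffee cup and the juice carton standing where they are.

Things in the scene. Friction and masses are not known exactly. Their poses are not given: they have to be found in the camera images.
- caddy: Black plastic carry tray, fixed to the table, 300 x 112 mm (its x is the long way, its y across), floor 5 mm thick, walls 5 mm thick and 40 mm high, a small wire handle at 30 mm height reaching 26 mm beyond each short end. It holds three pale grey cups in a row along its x axis at -96, 0 and +96 mm from its centre; which cup is where changes. Origin: centre of its underside (on the table).
- small_cup: The smaller round pale grey cup in the caddy, fixed: inner diameter 64 mm, wall 4 mm, 35 mm high, inner floor 4 mm above its origin. Origin: centre of its underside, 5 mm above the table, so its rim is 40 mm and its inner floor 9 mm above the table.
- large_cup: The larger round pale grey cup in the caddy, fixed: inner diameter 82 mm, wall 4 mm, 35 mm high, inner floor 4 mm above its origin. Origin: centre of its underside, 5 mm above the table.
- slot_cup: The rectangular pale grey cup in the caddy, fixed: inside 86 mm along its x (the same direction as the caddy's x) by 52 mm along its y, wall 4 mm, 35 mm high, inner floor 4 mm above its origin. Origin: centre of its underside, 5 mm above the table.
- shampoo: Car shampoo bottle, standing: white round plastic bottle with paper label, diameter 48 mm and straight-sided up to 105 mm, then a sloping shoulder and a narrow grey cap (28 mm) up to 135 mm; 0.2 to 0.37 kg. Origin: centre of its underside, z up. 
- wax_jar: Jar of car wax, standing: straight white cylinder with a flat grey screw lid of the same diameter, 66 mm across, 78 mm high; 0.18 to 0.33 kg. Origin: centre of its underside, z up. 
- bulb_box: Car bulb carton, standing: flat-topped brown cardboard box with a pale panel, 70 mm along its x, 36 mm along its y, 96 mm high, stiff; 0.09 to 0.16 kg; turned any way about the vertical. Origin: centre of its underside, z up. 
- drink_can: Drinks can, standing: white cylinder 52 mm across, 115 mm high, with a metal top and pull tab, no narrow neck. Not car care. Origin: centre of its underside, z up. 
- coffee_cup: Takeaway coffee cup, standing: pale tapered paper cup, 54 mm across at the foot, with a white lid 78 mm across (wider than the cup) with a tiny sip hole, 97 mm high. Not car care. Origin: centre of its underside, z up. 
- juice_carton: Juice carton, standing: square, 56 x 56 mm, pale with a brown band, roof-shaped (gable) top with an upright ridge along its x, 125 mm high. Not car care. Origin: centre of its underside, z up. 
Not all that is in view belongs to the job. Leave any blue or pink look-alike of the bulb_box alone.

How it is judged:
By the outcome, as a careful person would: the job done as asked, in the order asked, and still so for the second after the job is handed in, with the robot touching nothing.
It also fails if it takes over 90 s, if anything falls off the work surface, if the arm or the gripper's body presses on something with over 40 N, if the wrist force passes 120 N, or if a joint passes its speed limit or range.

## Working session

There is one attempt and no reset: what is moved stays moved. The work goes in short steps, Python scripts to look and compute and a tool call to move; the robot and the scene stay as the last step left them, time stands still between calls to the robot, and variables do not carry over. Pictures are saved under pics/ and viewed, at most 14 in all, crops included, and the job is handed in when it is done.

Besides the shell and the picture viewer there is one more tool, called after "Call:" as name(argument=value, ...), one argument or row to a line, values as JSON. apply_moves: Moves the arm, as the interface text tells. Its arguments: {"type":"object","properties":{"increments":{"type":"array","items":{"type":"object","properties":{"delta_pos":{"type":"array","items":{"type":"number"}},"twist":{"type":"number"},"jaw":{"type":"number"}}}}},"required":["increments"]}

```bash
mkdir -p pics; ls; python3 - <<'E'
from rig import readout,get_image,camera_info
import cv2,numpy as np
s=readout.state();print(s)
for n in ("top","scene"):
    cv2.imwrite(f"pics/{n}0.png",get_image(n));c=camera_info(n);print(n,c)
E
```

```text
pics
{'t': 0.0, 'joints': array([-1.36706733,  0.4777976 ,  0.02235146,  1.55644129, -0.01148398,
        1.10931478, -0.08305894]), 'qvel': array([ 0.00032827,  0.00014223,  0.00024636,  0.00108218,  0.00079073,
       -0.00096514, -0.00217699]), 'joint_torque': array([ 3.60574522e-04, -5.96455085e+01,  1.60820302e+00, -2.81197643e+01,
        1.24971653e-02,  9.41689534e-03, -6.24309948e-06]), 'tool_pos': array([0.20693405, 0.64187632, 0.23033192]), 'tool_rot': array([[-9.51792311e-01,  3.06742934e-01, -4.11772784e-04],
       [ 3.06743171e-01,  9.51790648e-01, -1.78578603e-03],
       [-1.55855764e-04, -1.82600591e-03, -9.99998321e-01]]), 'contact_force': array([ 0.93847038, -0.23119399,  0.90632891]), 'ft_torque': array([ 0.00351417,  0.00439501, -0.0822584 ]), 'finger_force': 0.0, 'opening': 0.08547944887390027}
top {'intrinsics': array([[606.67745063,   0.        , 316.8974318 ],
       [  0.        , 606.67745063, 232.76377492],
       [  0.        ,   0.        ,   1.        ]]), 'R': array([[ 0.0292327 , -0.99956771,  0.00313802],
       [-0.98734268, -0.02936448, -0.1558594 ],
       [ 0.15588417,  0.00145789, -0.98777427]]), 't': array([0.00908595, 0.51974886, 1.28300886])}
scene {'intrinsics': array([[576.11946386,   0.        , 313.50366101],
       [  0.        , 576.11946386, 237.13476633],
       [  0.        ,   0.        ,   1.        ]]), 'R': array([[ 0.53503058,  0.84475003,  0.01181811],
       [ 0.62517898, -0.38647682, -0.67807589],
       [-0.5682372 ,  0.37017977, -0.73489688]]), 't': array([-0.26167304, -0.29469903,  1.47901584])}
```

View pics/top0.png

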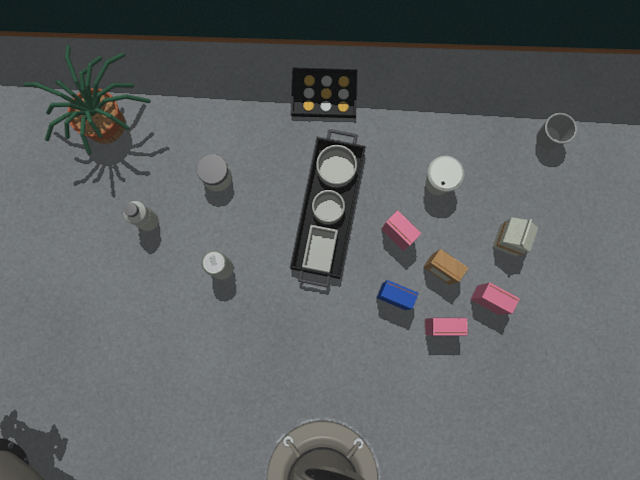

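View pics/scene0.png

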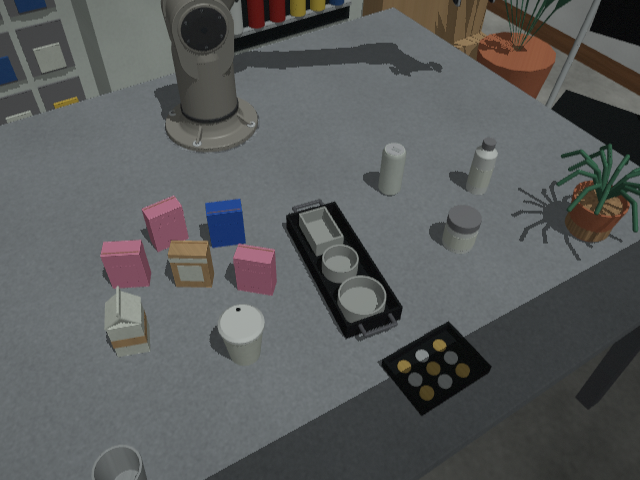

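```bash
cat > h.py <<'E'
import numpy as np,cv2
from scipy.optimize import minimize
from rig import readout,get_image,camera_info,regions_of
def proj(n,P):
    c=camera_info(n);q=P@c["R"].T+c["t"];q=q@c["intrinsics"].T;return q[:,:2]/q[:,2:]
a=np.linspace(0,2*np.pi,40,endpoint=False)
def cyl(d,z0,z1,d1=None):
    d1=d1 or d
    return np.vstack([np.c_[d/2*np.cos(a),d/2*np.sin(a),0*a+z0],np.c_[d1/2*np.cos(a),d1/2*np.sin(a),0*a+z1]])
def box(x,y,z0,z1): return np.array([[i*x/2,j*y/2,z] for i in(-1,1) for j in(-1,1) for z in(z0,z1)])
M=dict(shampoo=[cyl(.048,0,.105),cyl(.048,.105,.115,.028),cyl(.028,.11,.135)],wax_jar=[cyl(.066,0,.078)],bulb_box=[box(.07,.036,0,.096)],
 drink_can=[cyl(.052,0,.115)],coffee_cup=[cyl(.054,0,.088,.07),cyl(.078,.088,.097)],
 small_cup=[cyl(.072,.02,.04)],large_cup=[cyl(.09,.02,.04)],slot_cup=[box(.094,.06,.02,.04)],juice_carton=[box(.056,.056,0,.1)])
def place(P,p):
    c,s=np.cos(p[2]),np.sin(p[2]);return P@np.array([[c,-s,0],[s,c,0],[0,0,1]]).T+[p[0],p[1],0]
def render(n,parts,p):
    m=np.zeros((960,1280),np.uint8)
    for P in parts:
        h=cv2.convexHull(((proj(n,place(P,p))*2+.5)*16).astype(np.float32))
        cv2.fillConvexPoly(m,h.astype(np.int32),255,shift=4)
    return cv2.resize(m,(640,480),interpolation=cv2.INTER_AREA)/255.
def fit(parts,masks,p0,yaw=True,step=.01):
    def f(v):
        p=np.r_[v,0] if not yaw else v; e=0
        for n,m in masks.items():
            r=render(n,parts,p); e+=1-np.minimum(r,m).sum()/np.maximum(r,m).sum()
        return e/len(masks)
    k=3 if yaw else 2; v0=np.array(p0[:k],float)
    S=np.vstack([v0]+[v0+np.eye(k)[i]*[step,step,.2][i] for i in range(k)])
    r=minimize(f,v0,method="Nelder-Mead",options=dict(initial_simplex=S,xatol=2e-4,fatol=1e-4))
    return r.x,r.fun
def back(n,uv,z):
    c=camera_info(n);d=c["R"].T@np.linalg.inv(c["intrinsics"])@[uv[0],uv[1],1];o=-c["R"].T@c["t"]
    return o+d*(z-o[2])/d[2]
def pick(n,name,xy,tol=.06):
    out=[]
    for r in regions_of(name,n):
        m=r["pixels"];v,u=np.nonzero(m);
        if len(u)<20: continue
        c=back(n,(u.mean(),v.mean()),.04)[:2];out.append((r["conf"],np.round(c,3).tolist()))
        if np.linalg.norm(c-xy)<tol: return m.astype(float),out
    return None,out
E
cat > m.py <<'E'
from h import *
uv=dict(shampoo=(140,215),wax_jar=(213,170),bulb_box=(449,266),drink_can=(216,265),coffee_cup=(444,178),juice_carton=(518,236),small_cup=(328,208),large_cup=(337,167),slot_cup=(320,250))
mk={}
for n in("top","scene"):
    get_image(n)
    for k in uv: 
        g=back("top",uv[k],.05)[:2];m,o=pick(n,k,g)
        if m is None: print("miss",n,k,o)
        else: mk.setdefault(k,{})[n]=m
for k in mk:
    g=back("top",uv[k],.05)[:2]
    for ms in ({x:mk[k][x]} for x in mk[k]):
        box_=k in("bulb_box","slot_cup","juice_carton")
        best=min((fit(M[k],ms,[*g,y],box_) for y in((0,.8,1.6,2.4) if box_ else (0,))),key=lambda r:r[1])
        print(k,list(ms),best[0].round(4),round(best[1],3))
    if len(mk[k])>1:
        best=min((fit(M[k],mk[k],[*g,y],box_) for y in((0,.8,1.6,2.4) if box_ else (0,))),key=lambda r:r[1]);print(k,"both",best[0].round(4),round(best[1],3))
E
python3 m.py
```

```text
shampoo ['top'] [0.5428 0.4064] 0.067
shampoo ['scene'] [0.5428 0.4056] 0.066
shampoo both [0.5426 0.4061] 0.07
wax_jar ['top'] [0.6481 0.2573] 0.055
wax_jar ['scene'] [0.6458 0.2567] 0.041
wax_jar both [0.6469 0.2562] 0.052
bulb_box ['top'] [ 0.4515 -0.2514  0.9931] 0.037
bulb_box ['scene'] [ 0.4514 -0.2509  1.0458] 0.055
bulb_box both [ 0.4514 -0.2515  1.0134] 0.049
drink_can ['top'] [0.4413 0.2347] 0.094
drink_can ['scene'] [0.4402 0.2351] 0.096
drink_can both [0.4409 0.2344] 0.097
coffee_cup ['top'] [ 0.6476 -0.243 ] 0.081
coffee_cup ['scene'] [ 0.6501 -0.2454] 0.074Traceback (most recent call last):
  File "m.py", line 17, in <module>
    best=min((fit(M[k],mk[k],[*g,y],box_) for y in((0,.8,1.6,2.4) if box_ else (0,))),key=lambda r:r[1]);print(k,"both",best[0].round(4),round(best[1],3))
  File "m.py", line 17, in <genexpr>
    best=min((fit(M[k],mk[k],[*g,y],box_) for y in((0,.8,1.6,2.4) if box_ else (0,))),key=lambda r:r[1]);print(k,"both",best[0].round(4),round(best[1],3))
              ~~~^^^^^^^^^^^^^^^^^^^^^^^^
  File "h.py", line 30, in fit
    r=minimize(f,v0,method="Nelder-Mead",options=dict(initial_simplex=S,xatol=2e-4,fatol=1e-4))
    res = _minimize_neldermead(fun, x0, args, callback, bounds=bounds,
                               **options)
    fxr = func(xr)
    fx = function(np.copy(x), *(wrapper_args + args))
  File "h.py", line 26, in f
    r=render(n,parts,p); e+=1-np.minimum(r,m).sum()/np.maximum(r,m).sum()
  File "h.py", line 19, in render
    h=cv2.convexHull(((proj(n,place(P,p))*2+.5)*16).astype(np.float32))
                       ~~~~^^^^^^^^^^^^^^
  File "h.py", line 5, in proj
    c=camera_info(n);q=P@c["R"].T+c["t"];q=q@c["intrinsics"].T;return q[:,:2]/q[:,2:]
ValueError: time passes only in moves, steps and waits
```

```bash
sed -i 's/^def proj/import functools\n_ci=camera_info\ncamera_info=functools.lru_cache(lambda n:_ci(n))\ndef proj/' h.py
cat > m2.py <<'E'
from h import *
mk={}
cu=dict(small_cup=(328,208),large_cup=(337,167),slot_cup=(320,250),juice_carton=(518,236))
for n in("top","scene"):
    get_image(n)
    for k in cu:
        g=back("top",cu[k],.04)[:2];m,o=pick(n,k,g)
        if m is None: print("miss",n,k,o)
        else: mk[n,k]=m
    if n=="top":
        for r in regions_of("bulb_box",n):
            v,u=np.nonzero(r["pixels"])
            if len(u)<100: continue
            g=back(n,(u.mean(),v.mean()),.05)[:2]
            b=min((fit(M["bulb_box"],{n:r["pixels"].astype(float)},[*g,y]) for y in(0,.8,1.6,2.4)),key=lambda r:r[1]);print("box",round(r["conf"],2),u.mean().round(),v.mean().round(),b[0].round(3),round(b[1],3))
for (n,k),m in mk.items():
    g=back("top",cu[k],.04)[:2];bx=k in("slot_cup","juice_carton")
    b=min((fit(M[k],{n:m},[*g,y],bx) for y in((0,.8,1.6,2.4) if bx else(0,))),key=lambda r:r[1]);print(n,k,b[0].round(4),round(b[1],3))
E
python3 m2.py
```

```text
box 0.95 445.0 267.0 [ 0.452 -0.251  4.142] 0.04
box 0.75 495.0 298.0 [ 0.388 -0.357  4.265] 0.04
box 0.7 445.0 326.0 [ 0.325 -0.251  1.597] 0.054
box 0.63 400.0 230.0 [ 0.528 -0.156  3.951] 0.033
box 0.6 397.0 295.0 [ 0.389 -0.149  1.215] 0.063
miss scene large_cup []
top small_cup [0.5814 0.0021] 0.057
top large_cup [ 0.6746 -0.0131] 0.031
top slot_cup [0.4867 0.0183 2.9763] 0.032
top juice_carton [ 0.5229 -0.4023  2.7786] 0.056
scene small_cup [ 5.835e-01 -1.000e-04] 0.076
scene slot_cup [0.4871 0.0172 2.9755] 0.095
scene juice_carton [ 0.5204 -0.4018  1.2694] 0.079
```

```bash
cat > go.py <<'E'
import sys,numpy as np
from rig import readout
s=readout.state();x,y,z,yaw=map(float,sys.argv[1:5])
R=s["tool_rot"];p=s["tool_pos"]
cy=np.arctan2(R[1,1],R[0,1]);d=(cy-yaw+np.pi/2)%np.pi-np.pi/2
print("t",round(s["t"],2),"pos",p.round(4),"yaw",round(cy,3),"q",s["joints"].round(2),"F",s["contact_force"].round(1),"open",round(s["opening"],4),"ff",round(s["finger_force"],1))
print("delta units",(R.T@(np.array([x,y,z])-p)/.12).round(3),"twist",round(d/(np.pi/2),3))
E
python3 go.py .5427 .406 .23 1.405
```

```text
t 1.65 pos [0.207  0.6425 0.2313] yaw 1.259 q [-1.37  0.48  0.02  1.56 -0.01  1.11 -0.08] F [ 0.7 -1.   0.5] open 0.0853 ff 0.0
delta units [-3.267 -1.018  0.011] twist -0.093
```

Call:
apply_moves(
  increments=[
    {"delta_pos":[-0.25,-0.08,0],"twist":0,"jaw":1},
    {"delta_pos":[-0.55,-0.17,0],"twist":0,"jaw":1},
    {"delta_pos":[-0.82,-0.25,0],"twist":0,"jaw":1},
  ],
)

```text
t: 2.02
tool_pos: [0.2927, 0.5829, 0.2314]
tool_rot: [[-0.952, 0.307, 0.0], [0.307, 0.952, 0.0], [-0.0, 0.0, -1.0]]
contact_force: [0.1, -0.2, 0.0]
opening: 0.0852
finger_force: 0.0
```

Call:
apply_moves(
  increments=[
    {"delta_pos":[-0.27,-0.08,0],"twist":0,"jaw":1},
    {"delta_pos":[-0.55,-0.17,0],"twist":0,"jaw":1},
    {"delta_pos":[-0.82,-0.25,0],"twist":0,"jaw":1},
  ],
)

```text
t: 2.4
tool_pos: [0.377, 0.5242, 0.2314]
tool_rot: [[-0.952, 0.307, 0.0], [0.307, 0.952, 0.0], [-0.0, 0.0, -1.0]]
contact_force: [0.3, -0.5, -0.0]
opening: 0.0857
finger_force: 0.0
```

Call:
apply_moves(
  increments=[
    {"delta_pos":[-0.27,-0.08,0],"twist":0,"jaw":1},
    {"delta_pos":[-0.55,-0.17,0],"twist":0,"jaw":1},
    {"delta_pos":[-0.82,-0.25,0],"twist":0,"jaw":1},
  ],
)

```text
t: 2.78
tool_pos: [0.4614, 0.4654, 0.2314]
tool_rot: [[-0.952, 0.307, 0.0], [0.307, 0.952, 0.0], [-0.0, 0.0, -1.0]]
contact_force: [1.3, 0.0, -0.1]
opening: 0.0855
finger_force: 0.0
```

```bash
python3 go.py .5427 .406 .23 1.405
```

```text
t 2.77 pos [0.4614 0.4654 0.2314] yaw 1.259 q [-0.96  0.44  0.1   1.61 -0.05  1.09  0.41] F [ 1.3  0.  -0.1] open 0.0855 ff 0.0
delta units [-0.797 -0.263  0.012] twist -0.093
```

Call:
apply_moves(
  increments=[
    {"delta_pos":[-0.27,-0.09,0],"twist":-0.03,"jaw":1},
    {"delta_pos":[-0.54,-0.18,0],"twist":-0.06,"jaw":1},
    {"delta_pos":[-0.797,-0.263,0.01],"twist":-0.093,"jaw":1},
    {"delta_pos":[-0.797,-0.263,0.01],"twist":-0.093,"jaw":1},
  ],
)

```text
t: 3.28
tool_pos: [0.5447, 0.4036, 0.23]
tool_rot: [[-0.985, 0.17, 0.001], [0.17, 0.985, -0.002], [-0.002, -0.001, -1.0]]
contact_force: [-1.4, -0.6, -0.8]
opening: 0.0855
finger_force: 0.0
```

Call:
apply_moves(
  increments=[
    {"delta_pos":[0,0,0.25],"twist":0,"jaw":1},
    {"delta_pos":[0,0,0.5],"twist":0,"jaw":1},
    {"delta_pos":[0,0,0.67],"twist":0,"jaw":1},
  ],
)

```text
t: 3.65
tool_pos: [0.5404, 0.4075, 0.1482]
tool_rot: [[-0.986, 0.164, -0.002], [0.164, 0.986, -0.0], [0.001, -0.001, -1.0]]
contact_force: [0.5, 0.5, 0.4]
opening: 0.0852
finger_force: 0.0
```

Call:
apply_moves(
  increments=[
    {"delta_pos":[0,0,0.2],"twist":0,"jaw":1},
    {"delta_pos":[0,0,0.4],"twist":0,"jaw":1},
    {"delta_pos":[0,0,0.55],"twist":0,"jaw":1},
    {"delta_pos":[0,0,0.65],"twist":0,"jaw":1},
    {"delta_pos":[0,0,0.65],"twist":0,"jaw":1},
  ],
)

```text
t: 4.28
tool_pos: [0.5413, 0.4068, 0.071]
tool_rot: [[-0.986, 0.165, -0.001], [0.165, 0.986, -0.001], [0.001, -0.001, -1.0]]
contact_force: [-0.1, -0.1, -1.1]
opening: 0.0855
finger_force: 0.0
```

```bash
python3 go.py .5427 .406 .07 1.405; python3 - <<'E'
from rig import get_image
import cv2
cv2.imwrite("pics/w1.png",get_image("wrist"))
E
```

```text
t 4.28 pos [0.5413 0.4068 0.071 ] yaw 1.405 q [-0.79  0.65  0.07  1.67 -0.06  0.82  0.72] F [-0.1 -0.1 -1.1] open 0.0855 ff 0.0
delta units [-0.012 -0.004  0.008] twist 0.0
```

View pics/w1.png

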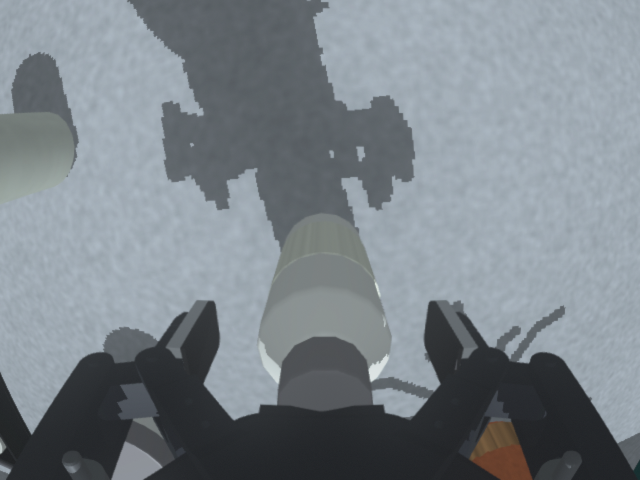

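The wrist view shows the bottle (column about 325) centred between the pads (columns about 205 and 440). I'll close and lift.

Call:
apply_moves(
  increments=[
    {"delta_pos":[-0.01,0,0],"jaw":1,"twist":0},
    {"delta_pos":[-0.01,0,0],"jaw":0,"twist":0},
    {"delta_pos":[-0.01,0,0],"jaw":0,"twist":0},
    {"delta_pos":[-0.01,0,0],"jaw":0,"twist":0},
    {"delta_pos":[-0.01,0,0],"jaw":0,"twist":0},
    {"delta_pos":[-0.01,0,0],"jaw":0,"twist":0},
    {"delta_pos":[-0.01,0,0],"jaw":0,"twist":0},
    {"delta_pos":[-0.01,0,0],"jaw":0,"twist":0},
  ],
)

```text
t: 5.32
tool_pos: [0.5434, 0.4072, 0.0724]
tool_rot: [[-0.986, 0.165, 0.001], [0.165, 0.986, 0.001], [-0.001, 0.001, -1.0]]
contact_force: [0.1, 0.7, 5.2]
opening: 0.0464
finger_force: 62.6
```

Call:
apply_moves(
  increments=[
    {"delta_pos":[0,0,-0.1],"jaw":0,"twist":0},
    {"delta_pos":[0,0,-0.3],"jaw":0,"twist":0},
    {"delta_pos":[0,0,-0.5],"jaw":0,"twist":0},
    {"delta_pos":[0,0,-0.7],"jaw":0,"twist":0},
  ],
)

```text
t: 5.82
tool_pos: [0.5423, 0.4059, 0.1559]
tool_rot: [[-0.986, 0.165, -0.002], [0.165, 0.986, -0.002], [0.001, -0.002, -1.0]]
contact_force: [-0.0, -0.1, -3.8]
opening: 0.0466
finger_force: 62.0
```

```bash
python3 go.py .5815 .002 .23 1.405
```

```text
t 5.83 pos [0.5423 0.4059 0.1559] yaw 1.405 q [-0.79  0.55  0.08  1.62 -0.05  0.97  0.71] F [-0.  -0.1 -3.8] open 0.0466 ff 62.0
delta units [-0.878 -3.266 -0.613] twist -0.0
```

Call:
apply_moves(
  increments=[
    {"delta_pos":[0,0,-0.2],"jaw":0,"twist":0},
    {"delta_pos":[0,-0.05,-0.4],"jaw":0,"twist":0},
    {"delta_pos":[-0.08,-0.2,-0.55],"jaw":0,"twist":0},
    {"delta_pos":[-0.15,-0.45,-0.61],"jaw":0,"twist":0},
    {"delta_pos":[-0.22,-0.7,-0.61],"jaw":0,"twist":0},
    {"delta_pos":[-0.3,-0.95,-0.61],"jaw":0,"twist":0},
  ],
)

```text
t: 6.58
tool_pos: [0.5597, 0.2852, 0.2287]
tool_rot: [[-0.986, 0.166, -0.001], [0.166, 0.986, -0.001], [0.001, -0.002, -1.0]]
contact_force: [0.8, -0.7, -3.1]
opening: 0.0465
finger_force: 62.1
```

Call:
apply_moves(
  increments=[
    {"delta_pos":[-0.07,-0.25,0],"jaw":0,"twist":0},
    {"delta_pos":[-0.14,-0.5,0],"jaw":0,"twist":0},
    {"delta_pos":[-0.21,-0.75,0],"jaw":0,"twist":0},
    {"delta_pos":[-0.27,-1.0,0],"jaw":0,"twist":0},
  ],
)

```text
t: 7.08
tool_pos: [0.5715, 0.1614, 0.2286]
tool_rot: [[-0.986, 0.167, -0.001], [0.167, 0.986, -0.001], [0.001, -0.001, -1.0]]
contact_force: [0.2, -0.5, -3.4]
opening: 0.0467
finger_force: 62.1
```

Call:
apply_moves(
  increments=[
    {"delta_pos":[-0.07,-0.25,0],"jaw":0,"twist":0},
    {"delta_pos":[-0.14,-0.5,0],"jaw":0,"twist":0},
    {"delta_pos":[-0.21,-0.75,0],"jaw":0,"twist":0},
    {"delta_pos":[-0.27,-1.0,0],"jaw":0,"twist":0},
  ],
)

```text
t: 7.58
tool_pos: [0.5832, 0.0379, 0.2287]
tool_rot: [[-0.986, 0.167, -0.001], [0.167, 0.986, -0.001], [0.001, -0.001, -1.0]]
contact_force: [0.8, -0.1, -3.0]
opening: 0.0464
finger_force: 62.1
```

```bash
python3 go.py .5815 .002 .082 1.405
```

```text
t 7.58 pos [0.5832 0.0379 0.2287] yaw 1.403 q [-0.33  0.33  0.2   1.79 -0.07  1.03  1.3 ] F [ 0.8 -0.1 -3. ] open 0.0464 ff 62.1
delta units [-0.037 -0.297  1.222] twist -0.001
```

Call:
apply_moves(
  increments=[
    {"delta_pos":[-0.02,-0.15,0],"jaw":0,"twist":0},
    {"delta_pos":[-0.037,-0.297,0],"jaw":0,"twist":0},
    {"delta_pos":[-0.037,-0.297,0.15],"jaw":0,"twist":0},
    {"delta_pos":[-0.037,-0.297,0.4],"jaw":0,"twist":0},
    {"delta_pos":[-0.037,-0.297,0.65],"jaw":0,"twist":0},
    {"delta_pos":[-0.037,-0.297,0.75],"jaw":0,"twist":0},
    {"delta_pos":[-0.037,-0.297,0.75],"jaw":0,"twist":0},
  ],
)

```text
t: 8.45
tool_pos: [0.5818, 0.0058, 0.1378]
tool_rot: [[-0.986, 0.164, -0.002], [0.164, 0.986, 0.0], [0.002, -0.0, -1.0]]
contact_force: [0.3, -0.5, -2.5]
opening: 0.0463
finger_force: 62.1
```

```bash
python3 go.py .5815 .002 .082 1.405; python3 - <<'E'
from rig import get_image
import cv2,numpy as np
a=get_image("scene")[180:340,260:420]; w=get_image("wrist")
cv2.imwrite("pics/p1.png",np.hstack([cv2.resize(a,(400,400)),cv2.resize(w,(400,400))]))
E
```

```text
t 8.45 pos [0.5818 0.0058 0.1378] yaw 1.406 q [-0.26  0.44  0.19  1.88 -0.11  0.84  1.39] F [ 0.3 -0.5 -2.5] open 0.0463 ff 62.1
delta units [-0.004 -0.031  0.465] twist 0.001
```

View pics/p1.png

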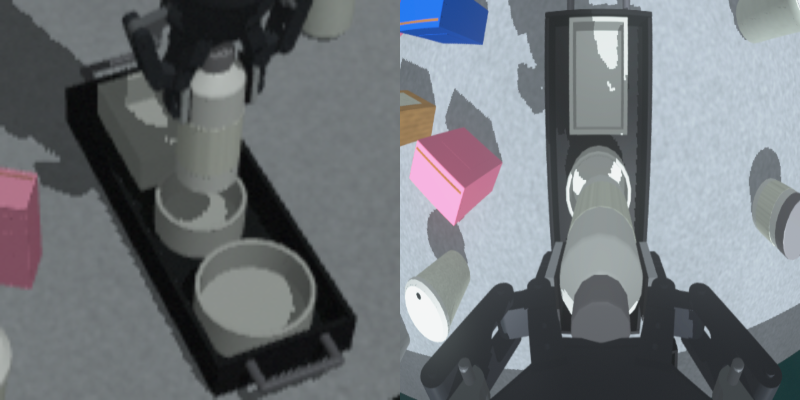

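The bottle hangs over the small cup; in the wrist view its axis and the caddy's midline agree (column about 600). Lowering.

Call:
apply_moves(
  increments=[
    {"delta_pos":[0,-0.02,0.1],"jaw":0,"twist":0},
    {"delta_pos":[0,-0.02,0.2],"jaw":0,"twist":0},
    {"delta_pos":[0,-0.02,0.3],"jaw":0,"twist":0},
    {"delta_pos":[0,-0.02,0.38],"jaw":0,"twist":0},
    {"delta_pos":[0,-0.02,0.43],"jaw":0,"twist":0},
    {"delta_pos":[0,-0.02,0.455],"jaw":0,"twist":0},
    {"delta_pos":[0,-0.02,0.455],"jaw":0,"twist":0},
    {"delta_pos":[0,-0.02,0.455],"jaw":0,"twist":0},
  ],
)

```text
t: 9.55
tool_pos: [0.5824, 0.0026, 0.0846]
tool_rot: [[-0.986, 0.165, 0.001], [0.165, 0.986, 0.0], [-0.001, 0.0, -1.0]]
contact_force: [0.1, 0.0, -2.7]
opening: 0.0465
finger_force: 62.2
```

```bash
python3 go.py .5815 .002 .0814 1.405
```

```text
t 9.55 pos [0.5824 0.0026 0.0846] yaw 1.405 q [-0.25  0.51  0.17  1.91 -0.13  0.73  1.41] F [ 0.1  0.  -2.7] open 0.0465 ff 62.2
delta units [ 0.006 -0.006  0.027] twist 0.0
```

Call:
apply_moves(
  increments=[
    {"delta_pos":[0,0,0.015],"jaw":0,"twist":0},
    {"delta_pos":[0,0,0.025],"jaw":0,"twist":0},
    {"delta_pos":[0,0,0.025],"jaw":0,"twist":0},
  ],
)

```text
t: 9.93
tool_pos: [0.5822, 0.0027, 0.0814]
tool_rot: [[-0.986, 0.165, 0.0], [0.165, 0.986, 0.0], [-0.0, 0.0, -1.0]]
contact_force: [0.2, 0.7, -2.3]
opening: 0.0464
finger_force: 62.3
```

Call:
apply_moves(
  increments=[
    {"delta_pos":[0,0,0.01],"jaw":0,"twist":0},
    {"delta_pos":[0,0,0.015],"jaw":0,"twist":0},
    {"delta_pos":[0,0,0.015],"jaw":0,"twist":0},
  ],
)

```text
t: 10.3
tool_pos: [0.5827, 0.0026, 0.0814]
tool_rot: [[-0.986, 0.165, 0.001], [0.165, 0.986, 0.001], [-0.001, 0.001, -1.0]]
contact_force: [-4.8, -0.1, 14.1]
opening: 0.0463
finger_force: 64.2
```

Call:
apply_moves(
  increments=[
    {"delta_pos":[0,0,-0.012],"jaw":0,"twist":0},
    {"delta_pos":[0,0,-0.012],"jaw":1,"twist":0},
    {"delta_pos":[0,0,-0.012],"jaw":1,"twist":0},
    {"delta_pos":[0,0,-0.012],"jaw":1,"twist":0},
    {"delta_pos":[0,0,-0.012],"jaw":1,"twist":0},
    {"delta_pos":[0,0,-0.012],"jaw":1,"twist":0},
    {"delta_pos":[0,0,-0.1],"jaw":1,"twist":0},
    {"delta_pos":[0,0,-0.35],"jaw":1,"twist":0},
    {"delta_pos":[0,0,-0.65],"jaw":1,"twist":0},
    {"delta_pos":[0,0,-0.95],"jaw":1,"twist":0},
  ],
)

```text
t: 11.55
tool_pos: [0.5821, 0.0026, 0.1953]
tool_rot: [[-0.986, 0.165, 0.001], [0.165, 0.986, 0.0], [-0.001, 0.0, -1.0]]
contact_force: [-0.2, 0.4, -0.1]
opening: 0.0852
finger_force: 0.0
```

```bash
python3 go.py .647 .2565 .2 1.405; python3 - <<'E'
from rig import get_image
import cv2,numpy as np
a=get_image("scene")[160:320,280:440]; w=get_image("wrist")
cv2.imwrite("pics/p2.png",np.hstack([cv2.resize(a,(400,400)),cv2.resize(w,(400,400))]))
E
```

```text
t 11.55 pos [0.5821 0.0026 0.1953] yaw 1.405 q [-0.27  0.36  0.21  1.83 -0.09  0.95  1.38] F [-0.2  0.4 -0.1] open 0.0852 ff 0.0
delta units [-0.184  2.176 -0.038] twist -0.0
```

View pics/p2.png

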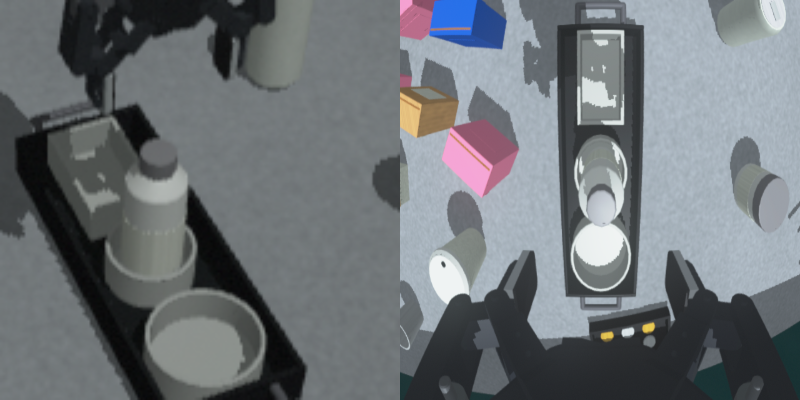

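The bottle stands upright in the small cup (left panel about (150,220)). Now the jar.

Call:
apply_moves(
  increments=[
    {"delta_pos":[-0.03,0.3,0],"jaw":1,"twist":0},
    {"delta_pos":[-0.06,0.65,0],"jaw":1,"twist":0},
    {"delta_pos":[-0.09,1.0,0],"jaw":1,"twist":0},
  ],
)

```text
t: 12.02
tool_pos: [0.6125, 0.1202, 0.1935]
tool_rot: [[-0.986, 0.166, -0.0], [0.166, 0.986, -0.0], [0.0, -0.0, -1.0]]
contact_force: [0.3, -0.0, 0.1]
opening: 0.0857
finger_force: 0.0
```

Call:
apply_moves(
  increments=[
    {"delta_pos":[-0.03,0.3,0],"jaw":1,"twist":0},
    {"delta_pos":[-0.06,0.65,0],"jaw":1,"twist":0},
    {"delta_pos":[-0.09,1.0,0],"jaw":1,"twist":0},
  ],
)

```text
t: 12.4
tool_pos: [0.643, 0.2369, 0.1933]
tool_rot: [[-0.986, 0.165, -0.0], [0.165, 0.986, -0.0], [0.0, -0.0, -1.0]]
contact_force: [0.5, 0.4, 0.6]
opening: 0.0852
finger_force: 0.0
```

Call:
apply_moves(
  increments=[
    {"delta_pos":[0,0.17,0],"jaw":1,"twist":0},
    {"delta_pos":[0,0.17,0.2],"jaw":1,"twist":0},
    {"delta_pos":[0,0.17,0.4],"jaw":1,"twist":0},
    {"delta_pos":[0,0.17,0.6],"jaw":1,"twist":0},
    {"delta_pos":[0,0.17,0.6],"jaw":1,"twist":0},
  ],
)

```text
t: 13.02
tool_pos: [0.6448, 0.2541, 0.1194]
tool_rot: [[-0.986, 0.166, -0.004], [0.166, 0.986, -0.003], [0.004, -0.003, -1.0]]
contact_force: [-0.7, 0.2, 0.6]
opening: 0.0851
finger_force: 0.0
```

```bash
python3 go.py .647 .2565 .038 1.405; python3 - <<'E'
from rig import get_image
import cv2
cv2.imwrite("pics/w3.png",cv2.resize(get_image("wrist"),(480,360)))
E
```

```text
t 13.03 pos [0.6448 0.2541 0.1194] yaw 1.404 q [-0.56  0.62  0.14  1.6  -0.1   0.93  1.02] F [-0.7  0.2  0.6] open 0.0851 ff 0.0
delta units [-0.017  0.025  0.678] twist -0.001
```

View pics/w3.png

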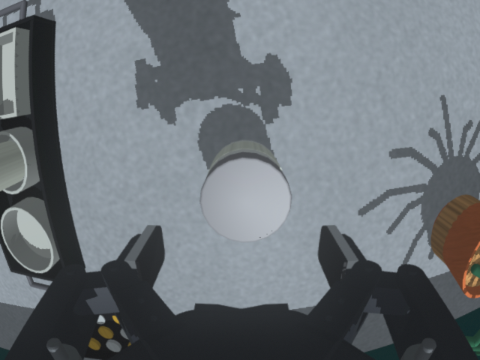

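Jar centre (column 246) is about 3 mm right of the pads' middle (241), matching the computed correction.

Call:
apply_moves(
  increments=[
    {"delta_pos":[-0.01,0.02,0],"jaw":1,"twist":0},
    {"delta_pos":[-0.01,0.02,0.15],"jaw":1,"twist":0},
    {"delta_pos":[-0.01,0.02,0.3],"jaw":1,"twist":0},
    {"delta_pos":[-0.01,0.02,0.45],"jaw":1,"twist":0},
    {"delta_pos":[-0.01,0.02,0.6],"jaw":1,"twist":0},
    {"delta_pos":[-0.01,0.02,0.67],"jaw":1,"twist":0},
    {"delta_pos":[-0.01,0.02,0.67],"jaw":1,"twist":0},
    {"delta_pos":[-0.01,0.02,0.67],"jaw":0,"twist":0},
    {"delta_pos":[-0.01,0.02,0.67],"jaw":0,"twist":0},
    {"delta_pos":[-0.01,0.02,0.67],"jaw":0,"twist":0},
    {"delta_pos":[-0.01,0.02,0.67],"jaw":0,"twist":0},
    {"delta_pos":[-0.01,0.02,0.67],"jaw":0,"twist":0},
  ],
)

```text
t: 14.58
tool_pos: [0.6488, 0.2581, 0.0423]
tool_rot: [[-0.986, 0.165, 0.002], [0.165, 0.986, 0.001], [-0.002, 0.001, -1.0]]
contact_force: [-0.3, -0.9, 5.3]
opening: 0.0648
finger_force: 67.0
```

```bash
python3 go.py .676 -.014 .15 1.405
```

```text
t 14.57 pos [0.6488 0.2581 0.0423] yaw 1.405 q [-0.55  0.72  0.12  1.63 -0.11  0.8   1.03] F [-0.3 -0.9  5.3] open 0.0648 ff 67.0
delta units [-0.599 -2.198 -0.898] twist -0.0
```

Call:
apply_moves(
  increments=[
    {"delta_pos":[0,0,-0.1],"jaw":0,"twist":0},
    {"delta_pos":[0,0,-0.3],"jaw":0,"twist":0},
    {"delta_pos":[0,0,-0.5],"jaw":0,"twist":0},
    {"delta_pos":[0,0,-0.7],"jaw":0,"twist":0},
    {"delta_pos":[0,0,-0.9],"jaw":0,"twist":0},
  ],
)

```text
t: 15.2
tool_pos: [0.6472, 0.2582, 0.1499]
tool_rot: [[-0.986, 0.165, -0.001], [0.165, 0.986, -0.0], [0.001, -0.0, -1.0]]
contact_force: [0.5, 0.4, -2.8]
opening: 0.0648
finger_force: 66.8
```

Call:
apply_moves(
  increments=[
    {"delta_pos":[-0.1,-0.2,0],"jaw":0,"twist":0},
    {"delta_pos":[-0.25,-0.45,0],"jaw":0,"twist":0},
    {"delta_pos":[-0.4,-0.7,0],"jaw":0,"twist":0},
    {"delta_pos":[-0.6,-0.95,0],"jaw":0,"twist":0},
  ],
)

```text
t: 15.7
tool_pos: [0.6996, 0.1333, 0.1491]
tool_rot: [[-0.986, 0.164, -0.001], [0.164, 0.986, 0.0], [0.001, 0.0, -1.0]]
contact_force: [-0.3, -0.1, -2.8]
opening: 0.0648
finger_force: 66.8
```

Call:
apply_moves(
  increments=[
    {"delta_pos":[0,-0.25,0],"jaw":0,"twist":0},
    {"delta_pos":[0,-0.5,0],"jaw":0,"twist":0},
    {"delta_pos":[0,-0.75,0],"jaw":0,"twist":0},
    {"delta_pos":[0,-1.0,0],"jaw":0,"twist":0},
  ],
)

```text
t: 16.2
tool_pos: [0.6796, 0.0148, 0.1491]
tool_rot: [[-0.986, 0.165, -0.001], [0.165, 0.986, 0.0], [0.001, 0.0, -1.0]]
contact_force: [-0.1, -0.4, -2.4]
opening: 0.0647
finger_force: 66.8
```

```bash
python3 go.py .676 -.014 .0513 1.405
```

```text
t 16.2 pos [0.6796 0.0148 0.1491] yaw 1.405 q [-0.23  0.57  0.17  1.62 -0.11  0.96  1.38] F [-0.1 -0.4 -2.4] open 0.0647 ff 66.8
delta units [-0.011 -0.242  0.815] twist 0.0
```

Call:
apply_moves(
  increments=[
    {"delta_pos":[-0.01,-0.12,0],"jaw":0,"twist":0},
    {"delta_pos":[-0.01,-0.24,0.1],"jaw":0,"twist":0},
    {"delta_pos":[-0.01,-0.24,0.3],"jaw":0,"twist":0},
    {"delta_pos":[-0.01,-0.24,0.45],"jaw":0,"twist":0},
    {"delta_pos":[-0.01,-0.24,0.45],"jaw":0,"twist":0},
  ],
)

```text
t: 16.82
tool_pos: [0.6752, -0.0121, 0.0927]
tool_rot: [[-0.987, 0.164, -0.004], [0.164, 0.987, 0.0], [0.004, -0.0, -1.0]]
contact_force: [0.4, -0.9, -2.4]
opening: 0.0645
finger_force: 67.0
```

```bash
python3 go.py .676 -.014 .0513 1.405; python3 - <<'E'
from rig import get_image
import cv2,numpy as np
a=get_image("scene")[220:380,280:440]; w=get_image("wrist")
cv2.imwrite("pics/p4.png",np.hstack([cv2.resize(a,(400,400)),cv2.resize(w,(400,400))]))
E
```

```text
t 16.82 pos [ 0.6752 -0.0121  0.0927] yaw 1.407 q [-0.18  0.63  0.16  1.67 -0.12  0.86  1.43] F [ 0.4 -0.9 -2.4] open 0.0645 ff 67.0
delta units [-0.01  -0.014  0.345] twist 0.001
```

View pics/p4.png

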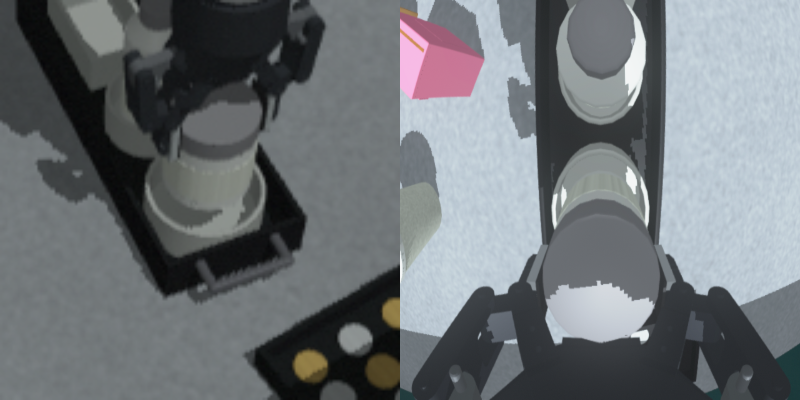

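The jar is centred over the large cup (right panel column about 600). Lowering.

Call:
apply_moves(
  increments=[
    {"delta_pos":[-0.005,-0.01,0.08],"jaw":0,"twist":0},
    {"delta_pos":[-0.005,-0.01,0.16],"jaw":0,"twist":0},
    {"delta_pos":[-0.005,-0.01,0.24],"jaw":0,"twist":0},
    {"delta_pos":[-0.005,-0.01,0.29],"jaw":0,"twist":0},
    {"delta_pos":[-0.005,-0.01,0.32],"jaw":0,"twist":0},
    {"delta_pos":[-0.005,-0.01,0.335],"jaw":0,"twist":0},
    {"delta_pos":[-0.005,-0.01,0.335],"jaw":0,"twist":0},
    {"delta_pos":[-0.005,-0.01,0.335],"jaw":0,"twist":0},
  ],
)

```text
t: 17.92
tool_pos: [0.6774, -0.0145, 0.0552]
tool_rot: [[-0.986, 0.165, 0.001], [0.165, 0.986, 0.0], [-0.001, 0.0, -1.0]]
contact_force: [0.7, 0.1, -2.1]
opening: 0.0647
finger_force: 67.0
```

Call:
apply_moves(
  increments=[
    {"delta_pos":[0,0,0.01],"jaw":0,"twist":0},
    {"delta_pos":[0,0,0.015],"jaw":0,"twist":0},
    {"delta_pos":[0,0,0.015],"jaw":0,"twist":0},
  ],
)

```text
t: 18.3
tool_pos: [0.6771, -0.0145, 0.053]
tool_rot: [[-0.986, 0.165, -0.0], [0.165, 0.986, 0.0], [0.0, 0.0, -1.0]]
contact_force: [-0.7, 0.4, -2.6]
opening: 0.0646
finger_force: 67.0
```

Call:
apply_moves(
  increments=[
    {"delta_pos":[0,0,0.01],"jaw":0,"twist":0},
    {"delta_pos":[0,0,0.015],"jaw":0,"twist":0},
    {"delta_pos":[0,0,0.015],"jaw":0,"twist":0},
  ],
)

```text
t: 18.68
tool_pos: [0.6771, -0.0145, 0.0514]
tool_rot: [[-0.986, 0.165, -0.0], [0.165, 0.986, 0.0], [0.0, 0.0, -1.0]]
contact_force: [-0.3, -0.3, -0.6]
opening: 0.0646
finger_force: 67.0
```

Call:
apply_moves(
  increments=[
    {"delta_pos":[0,0,0.005],"jaw":0,"twist":0},
    {"delta_pos":[0,0,0.005],"jaw":0,"twist":0},
    {"delta_pos":[0,0,0],"jaw":1,"twist":0},
    {"delta_pos":[0,0,0],"jaw":1,"twist":0},
    {"delta_pos":[0,0,0],"jaw":1,"twist":0},
    {"delta_pos":[0,0,0],"jaw":1,"twist":0},
    {"delta_pos":[0,0,0],"jaw":1,"twist":0},
    {"delta_pos":[0,0,-0.15],"jaw":1,"twist":0},
    {"delta_pos":[0,0,-0.4],"jaw":1,"twist":0},
    {"delta_pos":[0,0,-0.7],"jaw":1,"twist":0},
    {"delta_pos":[0,0,-1.0],"jaw":1,"twist":0},
  ],
)

```text
t: 20.05
tool_pos: [0.6774, -0.0146, 0.1739]
tool_rot: [[-0.986, 0.165, 0.001], [0.165, 0.986, 0.0], [-0.001, 0.0, -1.0]]
contact_force: [0.4, -0.8, -0.4]
opening: 0.0853
finger_force: 0.0
```

Call:
apply_moves(
  increments=[
    {"delta_pos":[0,0,-0.2],"jaw":1,"twist":0},
    {"delta_pos":[0,0,-0.4],"jaw":1,"twist":0},
    {"delta_pos":[0,0,-0.4],"jaw":1,"twist":0},
  ],
)

```text
t: 20.42
tool_pos: [0.6787, -0.0147, 0.2229]
tool_rot: [[-0.986, 0.165, 0.006], [0.165, 0.986, 0.0], [-0.006, 0.001, -1.0]]
contact_force: [0.3, 0.3, 0.1]
opening: 0.0853
finger_force: 0.0
```

```bash
python3 go.py .4515 -.2512 .22 -.56; python3 - <<'E'
from rig import get_image
import cv2,numpy as np
a=get_image("scene")[180:340,280:440]; w=get_image("top")[140:300,250:410]
cv2.imwrite("pics/p5.png",np.hstack([cv2.resize(a,(400,400)),cv2.resize(w,(400,400))]))
E
```

```text
t 20.43 pos [ 0.6787 -0.0147  0.2229] yaw 1.405 q [-0.2   0.49  0.19  1.57 -0.1   1.09  1.41] F [0.3 0.3 0.1] open 0.0853 ff 0.0
delta units [ 1.541 -2.257  0.013] twist -0.749
```

View pics/p5.png

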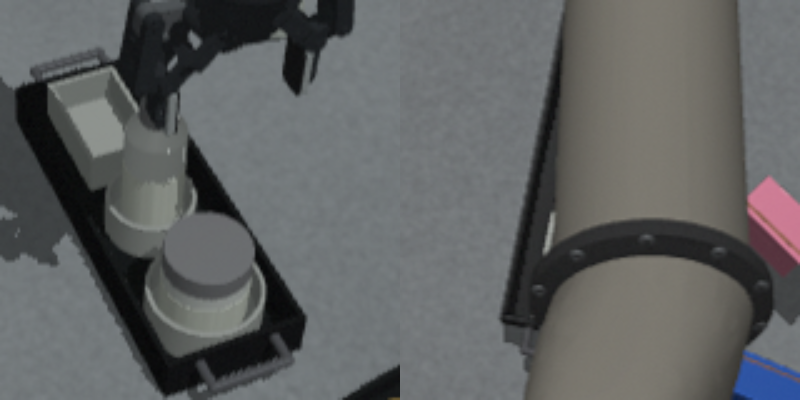

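Call:
apply_moves(
  increments=[
    {"delta_pos":[0.13,-0.18,0],"jaw":1,"twist":0.1},
    {"delta_pos":[0.26,-0.36,0],"jaw":1,"twist":0.2},
    {"delta_pos":[0.4,-0.54,0],"jaw":1,"twist":0.3},
    {"delta_pos":[0.52,-0.72,0],"jaw":1,"twist":0.4},
    {"delta_pos":[0.6,-0.9,0],"jaw":1,"twist":0.5},
    {"delta_pos":[0.68,-1.0,0],"jaw":1,"twist":0.6},
    {"delta_pos":[0.68,-1.0,0],"jaw":1,"twist":0.65},
  ],
)

```text
t: 21.4
tool_pos: [0.5751, -0.1207, 0.2183]
tool_rot: [[-0.369, 0.929, -0.002], [0.929, 0.369, -0.0], [0.001, -0.002, -1.0]]
contact_force: [0.2, -0.1, -1.2]
opening: 0.0853
finger_force: 0.0
```

```bash
python3 go.py .4515 -.2512 .22 -.56
```

```text
t 21.4 pos [ 0.5751 -0.1207  0.2183] yaw 0.378 q [-0.24  0.37  0.44  1.81 -0.18  1.01  0.65] F [ 0.2 -0.1 -1.2] open 0.0853 ff 0.0
delta units [-0.63  -1.359 -0.011] twist 0.597
```

Call:
apply_moves(
  increments=[
    {"delta_pos":[-0.1,-0.2,0],"jaw":1,"twist":0.1},
    {"delta_pos":[-0.2,-0.4,0],"jaw":1,"twist":0.2},
    {"delta_pos":[-0.3,-0.6,0],"jaw":1,"twist":0.3},
    {"delta_pos":[-0.4,-0.8,0],"jaw":1,"twist":0.4},
    {"delta_pos":[-0.5,-1.0,0],"jaw":1,"twist":0.5},
    {"delta_pos":[-0.6,-1.0,0],"jaw":1,"twist":0.597},
    {"delta_pos":[-0.63,-1.0,0],"jaw":1,"twist":0.597},
  ],
)

```text
t: 22.28
tool_pos: [0.4934, -0.2347, 0.2186]
tool_rot: [[0.526, 0.851, -0.002], [0.851, -0.526, -0.0], [-0.001, -0.001, -1.0]]
contact_force: [-0.4, -0.6, 0.1]
opening: 0.0854
finger_force: 0.0
```

```bash
python3 go.py .4515 -.2512 .14 -.56
```

```text
t 22.27 pos [ 0.4934 -0.2347  0.2186] yaw -0.553 q [-0.22  0.33  0.69  1.91 -0.25  0.99  0.02] F [-0.4 -0.6  0.1] open 0.0854 ff 0.0
delta units [-0.3   -0.224  0.655] twist 0.004
```

Call:
apply_moves(
  increments=[
    {"delta_pos":[-0.15,-0.11,0],"jaw":0.75,"twist":0.004},
    {"delta_pos":[-0.3,-0.224,0],"jaw":0.75,"twist":0.004},
    {"delta_pos":[-0.3,-0.224,0.2],"jaw":0.75,"twist":0.004},
    {"delta_pos":[-0.3,-0.224,0.4],"jaw":0.75,"twist":0.004},
    {"delta_pos":[-0.3,-0.224,0.6],"jaw":0.75,"twist":0.004},
    {"delta_pos":[-0.3,-0.224,0.65],"jaw":0.75,"twist":0.004},
    {"delta_pos":[-0.3,-0.224,0.65],"jaw":0.75,"twist":0.004},
  ],
)

```text
t: 23.15
tool_pos: [0.4514, -0.2512, 0.1416]
tool_rot: [[0.531, 0.847, -0.0], [0.847, -0.531, 0.0], [0.0, -0.0, -1.0]]
contact_force: [-0.5, -0.1, 0.6]
opening: 0.0641
finger_force: 0.0
```

```bash
python3 go.py .4515 -.2512 .045 -.56; python3 - <<'E'
from rig import get_image
import cv2
cv2.imwrite("pics/w6.png",get_image("wrist"))
E
```

```text
t 23.15 pos [ 0.4514 -0.2512  0.1416] yaw -0.56 q [-0.14  0.39  0.65  2.05 -0.32  0.81  0.15] F [-0.5 -0.1  0.6] open 0.0641 ff 0.0
delta units [-0.     0.001  0.805] twist -0.0
```

View pics/w6.png

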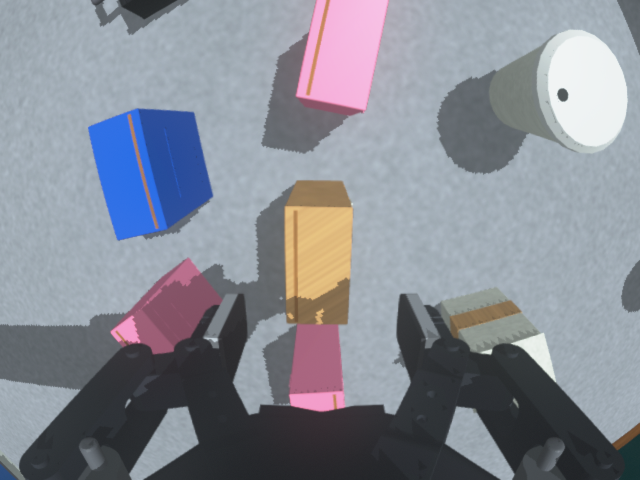

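The brown carton (320,265) sits square and centred between the pads (230 and 410); look-alikes are clear of the fingers' path.

Call:
apply_moves(
  increments=[
    {"delta_pos":[0,0,0.15],"jaw":0.75,"twist":0},
    {"delta_pos":[0,0,0.35],"jaw":0.75,"twist":0},
    {"delta_pos":[0,0,0.55],"jaw":0.75,"twist":0},
    {"delta_pos":[0,0,0.7],"jaw":0.75,"twist":0},
    {"delta_pos":[0,0,0.77],"jaw":0.75,"twist":0},
    {"delta_pos":[0,0,0.77],"jaw":0.75,"twist":0},
    {"delta_pos":[0,0,0.77],"jaw":0,"twist":0},
    {"delta_pos":[0,0,0.77],"jaw":0,"twist":0},
    {"delta_pos":[0,0,0.77],"jaw":0,"twist":0},
    {"delta_pos":[0,0,0.77],"jaw":0,"twist":0},
    {"delta_pos":[0,0,0.77],"jaw":0,"twist":0},
    {"delta_pos":[0,0,0.77],"jaw":0,"twist":0},
  ],
)

```text
t: 24.7
tool_pos: [0.4525, -0.2509, 0.0493]
tool_rot: [[0.531, 0.847, 0.001], [0.847, -0.531, 0.0], [0.0, 0.001, -1.0]]
contact_force: [-1.5, 1.5, 5.4]
opening: 0.0354
finger_force: 62.4
```

Call:
apply_moves(
  increments=[
    {"delta_pos":[0,0,-0.1],"jaw":0,"twist":0},
    {"delta_pos":[0,0,-0.3],"jaw":0,"twist":0},
    {"delta_pos":[0,0,-0.55],"jaw":0,"twist":0},
    {"delta_pos":[0,0,-0.8],"jaw":0,"twist":0},
    {"delta_pos":[0,0,-1.0],"jaw":0,"twist":0},
  ],
)

```text
t: 25.32
tool_pos: [0.452, -0.2511, 0.1704]
tool_rot: [[0.532, 0.847, 0.001], [0.847, -0.532, -0.0], [0.0, 0.001, -1.0]]
contact_force: [0.5, 0.2, -0.4]
opening: 0.0352
finger_force: 61.8
```

Call:
apply_moves(
  increments=[
    {"delta_pos":[0,0,-0.2],"jaw":0,"twist":0},
    {"delta_pos":[0,0,-0.4],"jaw":0,"twist":0},
  ],
)

```text
t: 25.58
tool_pos: [0.4516, -0.251, 0.218]
tool_rot: [[0.532, 0.847, -0.0], [0.847, -0.532, 0.0], [-0.0, -0.0, -1.0]]
contact_force: [1.3, -0.5, -0.5]
opening: 0.0352
finger_force: 61.8
```

```bash
python3 go.py .487 .018 .21 1.405
```

```text
t 25.57 pos [ 0.4516 -0.251   0.218 ] yaw -0.561 q [-0.22  0.27  0.73  1.98 -0.22  0.96  0.06] F [ 1.3 -0.5 -0.5] open 0.0352 ff 61.8
delta units [ 2.055 -0.942  0.067] twist 0.749
```

Call:
apply_moves(
  increments=[
    {"delta_pos":[0.16,-0.08,0],"jaw":0,"twist":0.08},
    {"delta_pos":[0.33,-0.16,0],"jaw":0,"twist":0.16},
    {"delta_pos":[0.5,-0.24,0],"jaw":0,"twist":0.25},
    {"delta_pos":[0.67,-0.32,0],"jaw":0,"twist":0.33},
    {"delta_pos":[0.84,-0.4,0],"jaw":0,"twist":0.42},
    {"delta_pos":[1.0,-0.47,0],"jaw":0,"twist":0.5},
  ],
)

```text
t: 26.32
tool_pos: [0.4677, -0.1187, 0.2171]
tool_rot: [[0.976, 0.219, -0.0], [0.219, -0.976, 0.0], [-0.0, -0.0, -1.0]]
contact_force: [0.7, -0.8, -0.6]
opening: 0.0353
finger_force: 61.8
```

```bash
python3 go.py .487 .018 .21 1.405
```

```text
t 26.32 pos [ 0.4677 -0.1187  0.2171] yaw -1.35 q [-0.62  0.22  0.86  2.06 -0.21  0.95 -0.99] F [ 0.7 -0.8 -0.6] open 0.0353 ff 61.8
delta units [ 0.406 -1.076  0.06 ] twist 0.246
```

Call:
apply_moves(
  increments=[
    {"delta_pos":[0.08,-0.2,0],"jaw":0,"twist":0.05},
    {"delta_pos":[0.16,-0.4,0],"jaw":0,"twist":0.1},
    {"delta_pos":[0.24,-0.6,0],"jaw":0,"twist":0.15},
    {"delta_pos":[0.32,-0.8,0],"jaw":0,"twist":0.2},
    {"delta_pos":[0.4,-1.0,0],"jaw":0,"twist":0.246},
    {"delta_pos":[0.4,-1.0,0],"jaw":0,"twist":0.246},
  ],
)

```text
t: 27.08
tool_pos: [0.488, 0.0103, 0.217]
tool_rot: [[0.988, -0.157, -0.0], [-0.157, -0.988, 0.0], [-0.0, -0.0, -1.0]]
contact_force: [0.3, -1.4, -0.8]
opening: 0.0353
finger_force: 61.8
```

```bash
python3 go.py .487 .018 .1 1.405
```

```text
t 27.07 pos [0.488  0.0103 0.217 ] yaw -1.728 q [-0.9   0.25  0.89  2.05 -0.23  0.95 -1.62] F [ 0.3 -1.4 -0.8] open 0.0353 ff 61.8
delta units [-0.018 -0.062  0.975] twist 0.005
```

Call:
apply_moves(
  increments=[
    {"delta_pos":[-0.018,-0.06,0],"jaw":0,"twist":0.005},
    {"delta_pos":[-0.018,-0.06,0.2],"jaw":0,"twist":0.005},
    {"delta_pos":[-0.018,-0.06,0.4],"jaw":0,"twist":0.005},
    {"delta_pos":[-0.018,-0.06,0.6],"jaw":0,"twist":0.005},
    {"delta_pos":[-0.018,-0.06,0.8],"jaw":0,"twist":0.005},
    {"delta_pos":[-0.018,-0.06,0.96],"jaw":0,"twist":0.005},
    {"delta_pos":[-0.018,-0.06,0.96],"jaw":0,"twist":0.005},
  ],
)

```text
t: 27.95
tool_pos: [0.4859, 0.0149, 0.101]
tool_rot: [[0.986, -0.17, -0.003], [-0.17, -0.986, -0.001], [-0.002, 0.001, -1.0]]
contact_force: [-0.3, 0.6, -0.4]
opening: 0.0356
finger_force: 61.8
```

```bash
python3 go.py .487 .018 .0583 1.405; python3 - <<'E'
from rig import get_image
import cv2,numpy as np
a=get_image("scene")[160:320,240:400]; w=get_image("wrist")
cv2.imwrite("pics/p7.png",np.hstack([cv2.resize(a,(400,400)),cv2.resize(w,(400,400))]))
E
```

```text
t 27.95 pos [0.4859 0.0149 0.101 ] yaw -1.741 q [-0.75  0.44  0.74  2.15 -0.46  0.71 -1.44] F [-0.3  0.6 -0.4] open 0.0356 ff 61.8
delta units [ 0.005 -0.027  0.356] twist -0.003
```

View pics/p7.png

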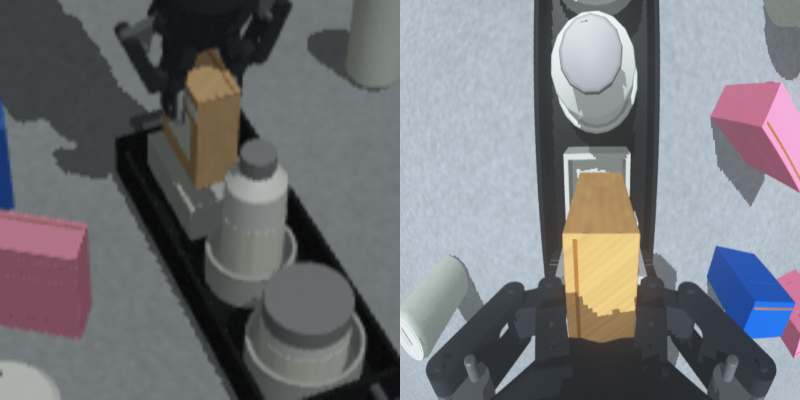

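The carton hangs over the slot, about 2-3 mm to tool +y, matching the computed -0.027. Correct and lower.

Call:
apply_moves(
  increments=[
    {"delta_pos":[0.005,-0.022,0],"jaw":0,"twist":-0.002},
    {"delta_pos":[0.005,-0.022,0.08],"jaw":0,"twist":-0.002},
    {"delta_pos":[0.005,-0.022,0.16],"jaw":0,"twist":-0.002},
    {"delta_pos":[0.005,-0.022,0.24],"jaw":0,"twist":-0.002},
    {"delta_pos":[0.005,-0.022,0.3],"jaw":0,"twist":-0.002},
    {"delta_pos":[0.005,-0.022,0.33],"jaw":0,"twist":-0.002},
    {"delta_pos":[0.005,-0.022,0.345],"jaw":0,"twist":-0.002},
    {"delta_pos":[0.005,-0.022,0.345],"jaw":0,"twist":-0.002},
    {"delta_pos":[0.005,-0.022,0.345],"jaw":0,"twist":-0.002},
  ],
)

```text
t: 29.18
tool_pos: [0.4883, 0.0184, 0.0605]
tool_rot: [[0.986, -0.165, 0.0], [-0.165, -0.986, 0.0], [0.0, -0.0, -1.0]]
contact_force: [0.2, 0.0, -0.9]
opening: 0.0357
finger_force: 61.8
```

Call:
apply_moves(
  increments=[
    {"delta_pos":[0,0,0.006],"jaw":0,"twist":0},
    {"delta_pos":[0,0,0.012],"jaw":0,"twist":0},
    {"delta_pos":[0,0,0.012],"jaw":0,"twist":0},
  ],
)

```text
t: 29.55
tool_pos: [0.4881, 0.0184, 0.0588]
tool_rot: [[0.986, -0.165, -0.0], [-0.165, -0.986, 0.0], [-0.0, -0.0, -1.0]]
contact_force: [0.8, -0.9, -1.5]
opening: 0.0352
finger_force: 61.8
```

Call:
apply_moves(
  increments=[
    {"delta_pos":[0,0,0.006],"jaw":0,"twist":0},
    {"delta_pos":[0,0,0.01],"jaw":0,"twist":0},
    {"delta_pos":[0,0,0.01],"jaw":0,"twist":0},
  ],
)

```text
t: 29.92
tool_pos: [0.4884, 0.0183, 0.0582]
tool_rot: [[0.986, -0.165, 0.0], [-0.165, -0.986, 0.001], [0.0, -0.001, -1.0]]
contact_force: [-2.1, 0.2, 7.9]
opening: 0.0354
finger_force: 63.1
```

Call:
apply_moves(
  increments=[
    {"delta_pos":[0,0,-0.005],"jaw":0,"twist":0},
    {"delta_pos":[0,0,-0.005],"jaw":0.8,"twist":0},
    {"delta_pos":[0,0,-0.005],"jaw":0.8,"twist":0},
    {"delta_pos":[0,0,-0.005],"jaw":0.8,"twist":0},
    {"delta_pos":[0,0,-0.005],"jaw":0.8,"twist":0},
    {"delta_pos":[0,0,-0.005],"jaw":0.8,"twist":0},
    {"delta_pos":[0,0,-0.1],"jaw":0.8,"twist":0},
    {"delta_pos":[0,0,-0.35],"jaw":0.8,"twist":0},
    {"delta_pos":[0,0,-0.65],"jaw":0.8,"twist":0},
    {"delta_pos":[0,0,-0.95],"jaw":0.8,"twist":0},
  ],
)

```text
t: 31.18
tool_pos: [0.488, 0.0181, 0.1733]
tool_rot: [[0.986, -0.165, 0.0], [-0.165, -0.986, -0.0], [0.0, 0.0, -1.0]]
contact_force: [-0.3, 0.5, -0.7]
opening: 0.0682
finger_force: 0.0
```

Call:
apply_moves(
  increments=[
    {"delta_pos":[0,0,-0.2],"jaw":0.8,"twist":0},
    {"delta_pos":[0,0,-0.5],"jaw":0.8,"twist":0},
    {"delta_pos":[0,-0.3,-0.5],"jaw":0.8,"twist":0},
    {"delta_pos":[0,-0.65,-0.5],"jaw":0.8,"twist":0},
    {"delta_pos":[0,-1.0,-0.5],"jaw":0.8,"twist":0},
    {"delta_pos":[0,-1.0,-0.5],"jaw":0.8,"twist":0},
  ],
)

```text
t: 31.92
tool_pos: [0.508, 0.1404, 0.232]
tool_rot: [[0.987, -0.159, 0.0], [-0.159, -0.987, 0.0], [0.0, -0.0, -1.0]]
contact_force: [0.2, 0.3, 0.5]
opening: 0.0683
finger_force: 0.0
```

```bash
python3 - <<'E'
from h import *
import cv2
a=get_image("scene")
ex={"shampoo":(.5815,.002),"wax_jar":(.676,-.014),"bulb_box":(.487,.018),"drink_can":(.441,.235),"coffee_cup":(.649,-.244),"juice_carton":(.522,-.402)}
for k in ex:
    m,o=pick("scene",k,ex[k],.1)
    if m is None: print(k,"miss",o);continue
    if k in("drink_can","coffee_cup","juice_carton"): print(k,fit(M[k],{"scene":m},[*ex[k],1.27],k[0]=="j"))
    else:
        for z in(0,.009,.02):
            P=[q+[0,0,z] for q in M[k]];r=fit(P,{"scene":m},[*ex[k],-.166],k[0]=="b");print(k,z,r[0].round(4),round(r[1],3))
cv2.imwrite("pics/end.png",cv2.resize(a[130:370,60:460],(800,480)))
E
```

```text
shampoo 0 [0.5673 0.014 ] 0.177
shampoo 0.009 [0.5741 0.0088] 0.19
shampoo 0.02 [0.5773 0.0065] 0.207
wax_jar miss []
bulb_box 0 [ 0.4727  0.0261 -0.2333] 0.171
bulb_box 0.009 [ 0.4796  0.0219 -0.2312] 0.182
bulb_box 0.02 [ 0.4893  0.015  -0.2554] 0.197
drink_can (array([0.43681026, 0.23605828]), np.float64(0.11020107926343048))
coffee_cup (array([ 0.65007554, -0.24545617]), np.float64(0.04060753784675586))
juice_carton (array([ 0.52181889, -0.40176555,  1.22681718]), np.float64(0.07055179498639041))
```

View pics/end.png

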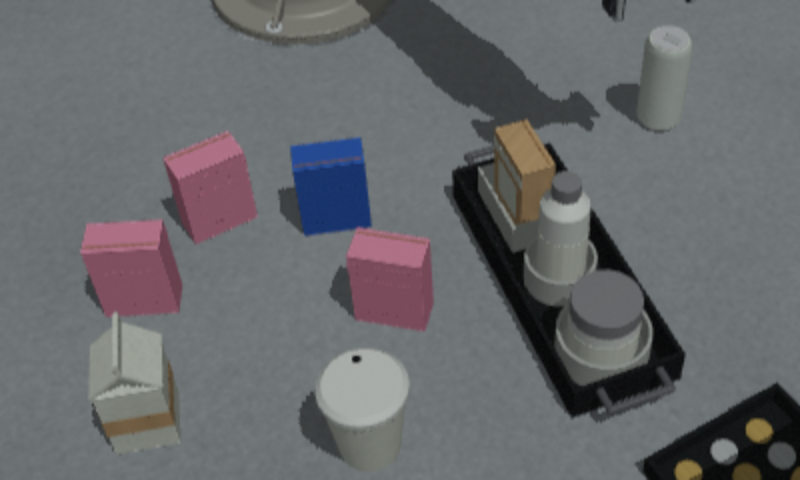

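The carton (525,170), bottle (562,235) and jar (605,320) stand upright in their cups. The drinks can, coffee cup and juice carton are where they started, and the gripper is clear.

```bash
python3 -c "
from rig import job
print(job.sign_off())"
```

```text
the job is handed in; nothing more can be done
None
```

The shampoo bottle, wax jar and bulb carton are standing upright on the floors of their cups, placed in the order asked. The drinks can, coffee cup and juice carton were left untouched, and the job is signed off at about 32 s of the 90 s allowed.

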